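# Set up the bench polisher and hold its splined head home

## Robot

A 6-joint arm with a two-finger parallel gripper is mounted at the origin on a cart in front of the work surface, level with it; the furniture and walls round the work are solid. World frame = base frame: x ahead of the robot, y to its left, z up, the work surface at z = 0. Lengths are in m, angles in rad, forces in N, time in s.
With the tool pointing down it reaches from about 0.4 to 0.825 m from the base axis. Payload 7 kg.
Tool frame: the origin (TCP) lies at the very end of the fingers, on their centre line; the grasp point (between the pads) lies 19 mm behind it; z points along the fingers, y is the line along which they close (so a half turn about z gives the same grasp; the last joint's range is limited). The gripper opens to 88 mm and grips with 3 to 60 N. Pads are 19 mm wide; open, the fingers measure 130 mm over their backs; the gripper's body (78 mm by 193 mm) begins 47 mm behind the grasp point.
Start: joints at [-0.975, 0.359, 0.012, 0, -1.224, -0.288], TCP at [0.204, -0.643, 0.227] pointing down, gripper open.
Joint ranges: [-3.07, 3.07], [-1.43, 2.12], [-1.02, 1.25], [-3.03, 1.67], [-3.05, -0], [-3.03, 3.03]. Speed limits (rad/s): [2.39, 2.39, 3.01, 3.14, 3.14, 3.14].

## Interface

Orientations are given as [roll, pitch, yaw] about the fixed x, y, z axes, in that order (R = Rz(yaw) Ry(pitch) Rx(roll)).
In Python, from station import arm gives the robot as it stands. The module is installed in compiled form; this text tells all that it offers.
- The arm moves only by the shell command python3 -m crank 'ROWS' [FORCE]. ROWS is JSON, a list of rows, each an object of numbers: "dx", "dy", "dz": the shift along the world's x, y, z in m; "twist": the turn about the world's z in degrees; "grip": the opening, from -1 (shut) to 1 (fully open). A call has exactly 5 rows; each row is the pose to reach, as a shift and turn from the pose commanded when the call began; what a row does not reach only later rows make up. A row lasts 1/12 s, in which the tool goes at most 41.7 mm and 7.16 degrees, less where a joint would pass 70% of its speed; a pose out of reach is approached as far as the arm can. A call with a gripper value outside its range is refused whole. The fingers move at their own pace and stop on an object; FORCE is the grip in N (left out, the last holds). Time passes only in rows, so rows that repeat a pose let the fingers close, or fill a call up. It gives the time, the measured TCP pose, the force, the opening and the grip force at its end, in the units of the state.
- arm.get_state(): the state, without advancing time (a new reading comes with each control period).
- arm.grab_frame(name): name is "scene" or "top" or "wrist"; returns the picture (480x640x3 uint8, red, green, blue); there is no depth.
- arm.get_calibration(name): a dict with "fx", "fy", "cx", "cy" (pixels), "k1" (the pictures are not rectified: a ray, as slopes to the right and down, at radius r is drawn at 1 + k1 r^2 times it, then the intrinsics apply), "cam_to_world" (4x4, takes a point from camera to world coordinates); the wrist camera has in their place "tool_from_camera" (4x4, takes a point from camera to tool coordinates, whose origin is the TCP and whose axes are the flange's). Camera axes: x right, y down, z forward; pixel columns grow to the right and rows downward; lengths in m; the calibration is good to about 2 mm. A picture is of the moment at which its call begins: read the wrist's pose just before it. get_calibration takes no time and is no camera call.
- arm.job_done(): hands the job in; it is judged then, once.
The state is a dict: "t": time; "q": joint angles; "qd": joint speeds; "joint_efforts": joint torques, N m; "eef_pos": TCP position; "ee_rot": TCP orientation; "force": force on the tool from outside, world axes, zero at the start; "moment": the same for the moment, N m; "width": finger opening in m; "gripper_force": force on a finger pad.
Only numpy, scipy, OpenCV 4.12 (cv2) and the standard library are available. Lean on these libraries where they do the work, as an engineer would, in place of code of your own. Each camera call takes 0.05 s, during which the arm holds its last target. There are 200 camera calls.

## Task

Set up the stone polisher: first slide the white tray with its two stones fully into the bay between the aluminium rails, right up against the back stop, with both stones staying in it. Then take the buffing head from its wooden stand, turn it until its splines mesh with the drive socket, push it fully home against the spring until its disc sits flat on the socket, and finish while still gripping it and pressing it down (do not let go). Leave the other things on the desk where they are.

Things in the scene. Friction and masses are not known exactly. Their poses are not given: they have to be found in the camera images.
- polisher: Fixed green machine. Origin: on the desk, centre of its tray bay; +x: the way the tray slides in, y left. Rails 30 mm high, inner faces at y = +-39 mm, from x = -50 to +60, flared ends out to x = -70. No floor: the tray slides on the desk. Drive housing 112 mm square, 36 mm high at the -y side, socket centred at x 0, y -115.
- tray: Loose white tray, 100 (x) x 74 (y) mm, walls 26 high, floor 4, 0.15 kg. Origin: centre of underside; +x end goes in first. At the -x end an upright blue plate, 8 thick (x), 44 wide (y), centre x = -46, top 77 above the underside: grip it from above across x. Fully in, its origin and axes coincide with the polisher's.
- stop (a point): Middle of the face of the bay's back stop (polisher x = +50 mm), on the desk; the tray's +x end comes up against it. Axes as the polisher's. A green roof over the bay's far end (underside 50 mm, top 60 mm above the desk) starts 28 mm in front of this face; nothing is above the bay nearer the mouth.
- palm_green: Loose flat green stone, 46 x 63 x 22 mm, lying in the tray, its long side across the tray at the +x end; its top is 26 mm above the desk. Origin: centre of its underside.
- tumble_blue: Loose small blue stone, 32 x 36 x 20 mm, lying in the tray near the blue plate, its top 24 mm above the desk. Origin: centre of its underside.
- head: Loose buffing head, 0.12 kg. Origin: centre of the underside of its grey disc (56 mm wide, 10 thick), z up. Orange hub 22x22 mm, z 10 to 50, faces square to x and y: grip it from above (pads at about z 36). Steel stem down to z -30: four splines in a cross along x and y, 22 across, 5 thick; the last 4 mm 18 across, 2.6 thick.
- stand: Fixed light wooden block, 66 x 66 x 42 mm. Origin: centre of its underside. Its round hole in the middle, 27 mm wide, holds the head's stem upright; the head's disc rests on its top.
- socket (a point): Centre of the drive socket's top face (steel, 40x40 mm, 76 mm above the desk), z up. Cross-shaped hole: slots along this point's x and y, 25 mm long, 7 wide. The head fits in any of four quarter turns with its axes along these. The angle differs every time; it is braked (0.3 N m). Head home: its origin at this point.
- plunger (a joint): How far the sprung orange plunger in the socket is pushed down (m). At 0 its top is 18 mm below the socket's top face; about 0.012 with the head home. The spring pushes up with 3 N at 0 and 9 N at 0.012, enough to lift the head again if it is let go.
- point_amethyst: Bystander: purple crystal point, 46x36x125 mm, standing at the left. Origin: centre of its underside.
- glue_bottle: Bystander: white and yellow glue bottle with red nozzle, 38x38x118 mm, standing at the left. Origin: centre of its underside.
- label_roll: Bystander: roll of white labels, 74x74x30 mm, lying at the left. Origin: centre of its underside.
- torch: Bystander: small grey torch, 100x28x27 mm, lying between the tray and the stand near the desk's front edge. Origin: centre of its underside.
- tape_roll: Bystander: roll of beige tape, 104x102x25 mm, lying at the right. Origin: centre of its underside.
Things that resemble listed ones, but are neither listed nor needed, are in the scene too. What is shaped like the head but green or turquoise is not meant.

How it is judged:
By the outcome, as a careful person would: the job done as asked, in the order asked, and still so for the second after the job is handed in, while the arm keeps its last pose, push and grip.
It also fails if it takes over 51 s, if anything falls off the work surface, if the arm or the gripper's body presses on something with over 40 N, if the wrist force passes 120 N, or if a joint passes its speed limit or range.

## Working session

There is one attempt and no reset: what is moved stays moved. The work goes in short steps, Python scripts to look and compute and a shell command to move; the robot and the scene stay as the last step left them, time stands still between calls to the robot, and variables do not carry over. Pictures are saved under pics/ and viewed, at most 10 in all, crops included, and the job is handed in when it is done.

```bash
mkdir -p pics
cat > h.py <<'E'
import numpy as np, cv2, json
from station import arm
from scipy.spatial.transform import Rotation as R
def grab(name,fn):
    s=arm.get_state(); im=arm.grab_frame(name)
    cv2.imwrite('pics/'+fn,cv2.cvtColor(im,cv2.COLOR_RGB2BGR)); return im,s
def cam(name,s=None):
    c=arm.get_calibration(name)
    if name=='wrist':
        T=np.eye(4);T[:3,:3]=R.from_euler('xyz',s['ee_rot']).as_matrix();T[:3,3]=s['eef_pos']
        c['M']=T@np.array(c['tool_from_camera'])
    else: c['M']=np.array(c['cam_to_world'])
    return c
def ray(c,uv):
    uv=np.atleast_2d(np.array(uv,float))
    K=np.array([[c['fx'],0,c['cx']],[0,c['fy'],c['cy']],[0,0,1]])
    p=cv2.undistortPoints(uv.reshape(-1,1,2),K,np.array([c['k1'],0,0,0,0.]))[:,0]
    d=np.c_[p,np.ones(len(p))]@c['M'][:3,:3].T
    return c['M'][:3,3],d
def onz(c,uv,z):
    o,d=ray(c,uv); return o+d*((z-o[2])/d[:,2])[:,None]
def proj(c,P):
    P=np.atleast_2d(P); q=(P-c['M'][:3,3])@c['M'][:3,:3]; s=q[:,:2]/q[:,2:]
    s=s*(1+c['k1']*(s**2).sum(1))[:,None]; return s*[c['fx'],c['fy']]+[c['cx'],c['cy']]
E
python3 - <<'E'
from h import *
for n in('top','scene','wrist'):
    im,s=grab(n,n+'0.png')
print(s)
for n in('top','scene','wrist'):print(arm.get_calibration(n))
E
```

```text
{'t': 0.1, 'q': array([-9.74905182e-01,  3.59326040e-01,  1.11325042e-02, -2.82835407e-04,
       -1.22414037e+00, -2.88084873e-01]), 'qd': array([ 4.82619463e-04, -2.02412223e-03,  1.57338041e-03,  1.24080940e-03,
        6.99958274e-05,  3.10392439e-03]), 'joint_efforts': array([-2.02739117e-03, -5.84160054e+01,  2.93750542e+01,  7.01547012e+00,
        1.01073092e-02, -7.78830713e-05]), 'eef_pos': array([ 0.20431437, -0.64285466,  0.22570624]), 'ee_rot': array([ 3.14004289e+00, -1.81950065e-04, -2.83388254e+00]), 'force': array([ 0.39780481,  0.26615093, -0.33526902]), 'moment': array([0.03222426, 0.00905741, 0.00251452]), 'gripper_force': 0.0, 'width': 0.08747862544621295}
{'fx': 472.82271604483327, 'fy': 472.82271604483327, 'cx': 318.22643842547177, 'cy': 237.6147166160659, 'k1': -0.08733439967345563, 'cam_to_world': array([[-9.72363258e-02, -9.74603729e-01,  2.01724239e-01,
         4.06738390e-01],
       [-9.95261091e-01,  9.53559337e-02, -1.90422489e-02,
        -3.58855812e-02],
       [-6.76956359e-04, -2.02619885e-01, -9.79257231e-01,
         1.19428580e+00],
       [ 0.
[... 259 characters left out ...]
36949322,  0.11998321],
       [-0.50162731,  0.60031718, -0.6228879 ,  0.7979952 ],
       [-0.01038641, -0.7241593 , -0.68955452,  1.04099199],
       [ 0.        ,  0.        ,  0.        ,  1.        ]])}
{'fx': 355.3763578761478, 'fy': 355.3763578761478, 'cx': 314.2043819747363, 'cy': 242.72933765972928, 'k1': 0.015170295190214572, 'tool_from_camera': array([[-8.42475707e-04, -9.55758942e-01, -2.94149852e-01,
         7.89255203e-02],
       [ 9.99998660e-01, -3.92310888e-04, -1.58939376e-03,
         1.23950300e-03],
       [ 1.40367911e-03, -2.94150797e-01,  9.55757992e-01,
        -1.58416504e-01],
       [ 0.00000000e+00,  0.00000000e+00,  0.00000000e+00,
         1.00000000e+00]])}
```

View pics/top0.png

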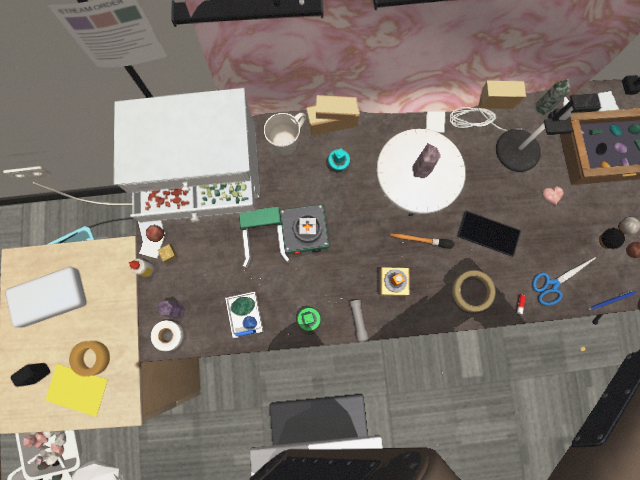

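View pics/scene0.png

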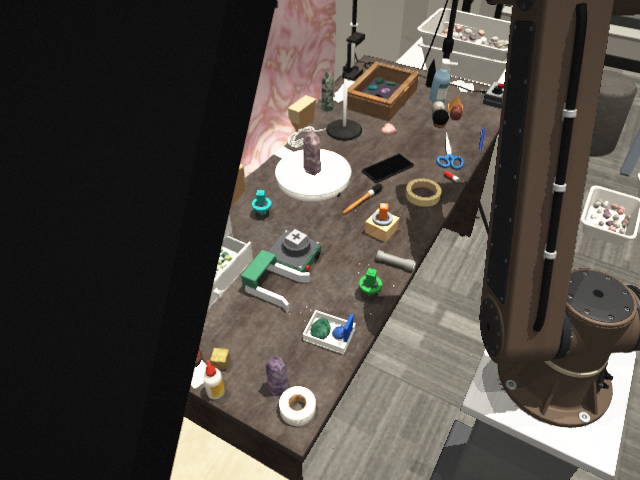

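The top view shows the tray at (244,315), the bay at about (263,238) with its green roof at (260,217), and the socket at (308,227). Three things are head-shaped: orange on the wooden stand at (396,280), green at (309,319) and turquoise at (339,159). Only the orange one on the stand fits the description, so I'll confirm it in an enlarged crop.

Run:
```python
import cv2
im=cv2.imread('pics/top0.png')[195:345,215:425]
cv2.imwrite('pics/crop0.png',cv2.resize(im,(798,570),interpolation=cv2.INTER_CUBIC))
```

```text
(no output)
```

View pics/crop0.png

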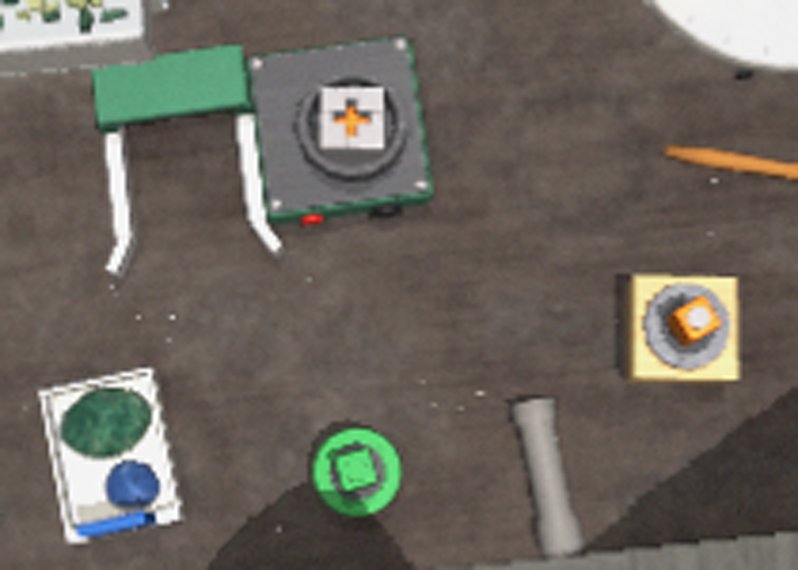

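The crop confirms it: an orange square hub on a grey disc on the light wooden stand, at full-frame (397,281). The steel socket with its orange cross is at (308,226). Next I'll compute positions from these.

Run:
```python
from h import *
im=cv2.imread('pics/top0.png'); hsv=cv2.cvtColor(im,cv2.COLOR_BGR2HSV); c=cam('top')
def rect(mask,box,z,n):
    x0,y0,x1,y1=box; m=np.zeros_like(mask); m[y0:y1,x0:x1]=mask[y0:y1,x0:x1]
    cs,_=cv2.findContours(m,cv2.RETR_EXTERNAL,cv2.CHAIN_APPROX_NONE); k=max(cs,key=cv2.contourArea)[:,0]
    P=onz(c,k,z)[:,:2]; (a,b),(w,h),t=cv2.minAreaRect((P*1000).astype(np.float32))
    print(n,'c',round(a,1),round(b,1),'size',round(w,1),round(h,1),'ang',round(t,1),'n',len(k))
H,S,V=cv2.split(hsv)
rect(((V>170)&(S<60)|(S>90)&(V>40)&(H>35)&(H<130)).astype(np.uint8),(222,288,266,342),.026,'tray')
rect(((H>100)&(H<125)&(S>150)&(V>120)).astype(np.uint8),(228,325,262,342),.077,'plate')
rect(((H>60)&(H<90)&(S>80)).astype(np.uint8),(236,204,281,230),.060,'roof')
rect(((S<40)&(V>170)|(H<25)&(S>150)).astype(np.uint8),(297,215,319,236),.076,'socket')
rect(((H>15)&(H<35)&(S>60)&(V>150)).astype(np.uint8),(378,264,413,298),.042,'stand')
rect(((H<20)&(S>160)).astype(np.uint8),(385,270,410,290),.092,'hub')
# housing screws, z=.036
full=lambda p:np.array(p)/3.8+[215,195]
P=onz(c,full([[256,63],[401,44],[421,185],[276,205]]),.037)*1000; print('screws',P[:,:2].round(1).tolist(),P.mean(0)[:2])
for i in range(4): d=P[(i+1)%4]-P[i]; print(np.degrees(np.arctan2(d[1],d[0])).round(1),np.hypot(*d[:2]).round(1))
```

```text
tray c 474.0 142.4 size 100.4 76.0 ang 7.4 n 136
plate c 428.3 135.7 size 7.0 40.2 ang 7.1 n 36
roof c 704.7 81.1 size 46.3 101.5 ang 2.5 n 110
socket c 669.7 -33.4 size 38.9 37.4 ang 84.4 n 60
stand c 519.2 -234.4 size 68.8 66.4 ang 84.2 n 106
hub c 516.6 -231.3 size 21.9 26.8 ang 20.6 n 45
screws [[720.9, 25.4], [724.5, -72.0], [627.9, -75.7], [623.9, 20.2]] [674.31605654 -25.52679239]
-87.9 97.4
-177.8 96.7
92.4 95.9
3.1 97.2
```

```bash
python3 -m crank '[{"dx":0.02,"dy":0.027,"twist":5,"grip":1},{"dx":0.04,"dy":0.055,"twist":10,"grip":1},{"dx":0.06,"dy":0.082,"twist":15,"grip":1},{"dx":0.08,"dy":0.11,"twist":20,"grip":1},{"dx":0.105,"dy":0.137,"twist":26,"grip":1}]' 
python3 -m crank '[{"dx":0.02,"dy":0.027,"twist":5,"grip":1},{"dx":0.04,"dy":0.055,"twist":10,"grip":1},{"dx":0.06,"dy":0.082,"twist":15,"grip":1},{"dx":0.08,"dy":0.11,"twist":20,"grip":1},{"dx":0.105,"dy":0.137,"twist":26,"grip":1}]' 
python3 -m crank '[{"dx":0.02,"dy":0.027,"twist":5,"grip":1},{"dx":0.04,"dy":0.055,"twist":10,"grip":1},{"dx":0.06,"dy":0.082,"twist":15,"grip":1},{"dx":0.08,"dy":0.11,"twist":20,"grip":1},{"dx":0.105,"dy":0.137,"twist":26,"grip":1}]' 
python3 -c "
from h import *
im,s=grab('wrist','w1.png');np.save('w1.npy',s,allow_pickle=True);print(s['t'],s['eef_pos'],s['ee_rot'],s['q'])"
```

```text
0.15 [ 0.2043564  -0.64293223  0.22583381] [ 3.14031186e+00 -1.38122658e-04 -2.83387551e+00] [-9.74898592e-01  3.59229114e-01  1.12664788e-02 -2.46237553e-04
 -1.22410094e+00 -2.88096865e-01]invalid input at $[0]: expected keys dx, dy, dz, twist, grip
invalid input at $[0]: expected keys dx, dy, dz, twist, grip
invalid input at $[0]: expected keys dx, dy, dz, twist, grip
```

View pics/w1.png

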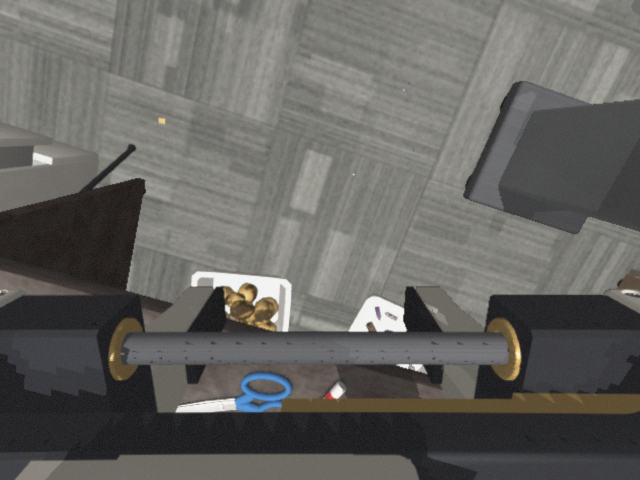

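Those rows were refused because every key is required, so the arm hasn't moved; this picture shows only floor, with the fingers below row 290. Retyping the move.

```bash
python3 -m crank '[{"dx":0.02,"dy":0.027,"dz":0,"twist":5,"grip":1},{"dx":0.04,"dy":0.055,"dz":0,"twist":10,"grip":1},{"dx":0.06,"dy":0.082,"dz":0,"twist":15,"grip":1},{"dx":0.08,"dy":0.11,"dz":0,"twist":20,"grip":1},{"dx":0.105,"dy":0.137,"dz":0,"twist":26,"grip":1}]' 
python3 -m crank '[{"dx":0.02,"dy":0.027,"dz":0,"twist":5,"grip":1},{"dx":0.04,"dy":0.055,"dz":0,"twist":10,"grip":1},{"dx":0.06,"dy":0.082,"dz":0,"twist":15,"grip":1},{"dx":0.08,"dy":0.11,"dz":0,"twist":20,"grip":1},{"dx":0.105,"dy":0.137,"dz":0,"twist":26,"grip":1}]' 
python3 -m crank '[{"dx":0.02,"dy":0.027,"dz":0,"twist":5,"grip":1},{"dx":0.04,"dy":0.055,"dz":0,"twist":10,"grip":1},{"dx":0.06,"dy":0.082,"dz":0,"twist":15,"grip":1},{"dx":0.105,"dy":0.137,"dz":0,"twist":26,"grip":1},{"dx":0.105,"dy":0.137,"dz":0,"twist":26,"grip":1}]' 
python3 -c "
from h import *
im,s=grab('wrist','w2.png');np.save('w2.npy',s,allow_pickle=True);print(s['t'],s['eef_pos'],s['ee_rot'],s['q'])"
```

```text
t: 0.62
eef_pos: [0.3095, -0.5048, 0.2265]
ee_rot: [3.141, 0.0, -2.377]
force: [0.8, -0.5, 0.4]
width: 0.0875
gripper_force: 0.0
t: 1.03
eef_pos: [0.4146, -0.3676, 0.2267]
ee_rot: [-3.142, 0.0, -1.922]
force: [1.1, -1.5, 0.1]
width: 0.0874
gripper_force: 0.0
t: 1.45
eef_pos: [0.5209, -0.2299, 0.2267]
ee_rot: [-3.141, 0.0, -1.465]
force: [0.3, 0.2, 1.5]
width: 0.0877
gripper_force: 0.0
1.45 [ 0.52089423 -0.22994806  0.22670035] [-3.14091161e+00  6.68584272e-05 -1.46499724e+00] [-7.22812713e-02  1.85488660e-01 -2.25706410e-01 -2.03453684e-04
 -1.15894284e+00  1.78161719e-01]
```

View pics/w2.png

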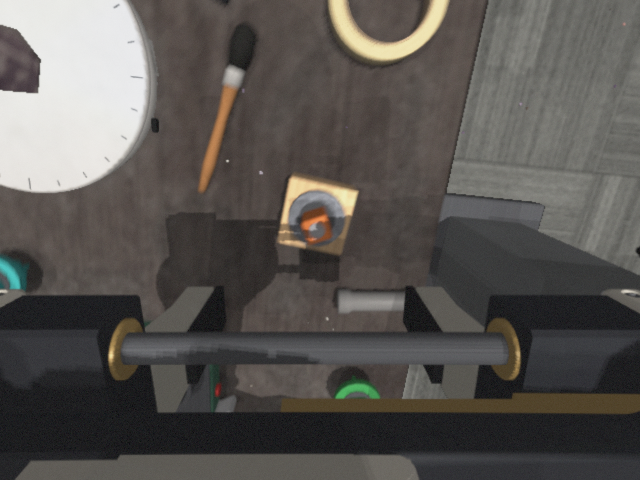

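The wrist view shows the stand at (318,215), the head's disc at (317,218) and its hub at (315,225). Now a view over the polisher and one over the tray.

```bash
python3 -m crank '[{"dx":0.015,"dy":0.025,"dz":0,"twist":0,"grip":1},{"dx":0.03,"dy":0.05,"dz":0,"twist":0,"grip":1},{"dx":0.045,"dy":0.075,"dz":0,"twist":0,"grip":1},{"dx":0.06,"dy":0.1,"dz":0,"twist":0,"grip":1},{"dx":0.075,"dy":0.125,"dz":0,"twist":0,"grip":1}]' >/dev/null
python3 -m crank '[{"dx":0.015,"dy":0.025,"dz":0,"twist":0,"grip":1},{"dx":0.03,"dy":0.05,"dz":0,"twist":0,"grip":1},{"dx":0.045,"dy":0.075,"dz":0,"twist":0,"grip":1},{"dx":0.07,"dy":0.115,"dz":0,"twist":0,"grip":1},{"dx":0.07,"dy":0.115,"dz":0,"twist":0,"grip":1}]' 
python3 -c "
from h import *
im,s=grab('wrist','w3.png');np.save('w3.npy',s,allow_pickle=True)"
python3 -m crank '[{"dx":-0.04,"dy":0.02,"dz":0,"twist":0,"grip":1},{"dx":-0.08,"dy":0.04,"dz":0,"twist":0,"grip":1},{"dx":-0.12,"dy":0.07,"dz":0,"twist":0,"grip":1},{"dx":-0.14,"dy":0.09,"dz":0,"twist":0,"grip":1},{"dx":-0.16,"dy":0.12,"dz":0,"twist":0,"grip":1}]' 
python3 -m crank '[{"dx":-0.02,"dy":0,"dz":0,"twist":0,"grip":1},{"dx":-0.04,"dy":0,"dz":0,"twist":0,"grip":1},{"dx":-0.06,"dy":0,"dz":0,"twist":0,"grip":1},{"dx":-0.06,"dy":0,"dz":0,"twist":0,"grip":1},{"dx":-0.06,"dy":0,"dz":0,"twist":0,"grip":1}]' 
python3 -c "
from h import *
im,s=grab('wrist','w4.png');np.save('w4.npy',s,allow_pickle=True)
a=cv2.imread('pics/w3.png')[0:300,80:560];b=cv2.imread('pics/w4.png')[0:300,80:560]
cv2.imwrite('pics/pair.png',np.vstack([a,b]))"
```

```text
t: 2.33
eef_pos: [0.6668, 0.012, 0.2256]
ee_rot: [-3.141, 0.0, -1.47]
force: [-0.3, -0.1, -0.3]
width: 0.0876
gripper_force: 0.0
t: 2.8
eef_pos: [0.5016, 0.1271, 0.2267]
ee_rot: [3.141, 0.0, -1.474]
force: [1.4, 0.1, -0.3]
width: 0.0876
gripper_force: 0.0
t: 3.22
eef_pos: [0.4438, 0.1275, 0.2271]
ee_rot: [-3.14, 0.001, -1.472]
force: [-0.4, 1.0, 0.8]
width: 0.0876
gripper_force: 0.0
```

View pics/pair.png

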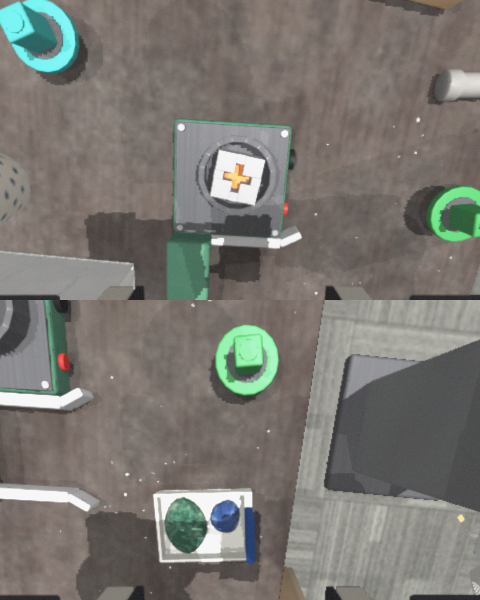

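Top half (w3): the socket's steel square is at (318,177) and the housing screws at about (261,128), (365,133) and (356,233). Bottom half (w4): the tray is at (284,225), its blue plate at (330,235) and both rail ends are visible. Measuring with masks.

```bash
cat >> h.py <<'E'
def rect(c,mask,box,z,n):
    x0,y0,x1,y1=box; m=np.zeros(mask.shape,np.uint8); m[y0:y1,x0:x1]=mask[y0:y1,x0:x1]
    cs,_=cv2.findContours(m,cv2.RETR_EXTERNAL,cv2.CHAIN_APPROX_NONE); k=max(cs,key=cv2.contourArea)[:,0]
    P=onz(c,k,z)[:,:2]; (a,b),(w,h),t=cv2.minAreaRect((P*1000).astype(np.float32))
    print(n,'c',round(a,1),round(b,1),'size',round(w,1),round(h,1),'ang',round(t,1),'px',k.min(0),k.max(0))
def load(n):
    s=np.load(n+'.npy',allow_pickle=True).item(); im=cv2.imread(f'pics/{n}.png')
    return cam('wrist',s),im,cv2.split(cv2.cvtColor(im,cv2.COLOR_BGR2HSV))
E
python3 - <<'E'
from h import *
c,im,(H,S,V)=load('w2')
rect(c,(H>10)&(H<35)&(S>70)&(V>90)|(H<12)&(S>150)|(H>90)&(S>20)&(V>70),(270,165,365,262),.042,'stand')
rect(c,(H<14)&(S>150)&(V>60),(295,200,340,245),.092,'hub(all)')
m=((H<14)&(S>150)&(V>60))[195:250,290:350]
cv2.imwrite('pics/hub.png',np.hstack([cv2.resize(im[195:250,290:350],None,fx=6.5,fy=6.5,interpolation=cv2.INTER_CUBIC)]))
c,im,(H,S,V)=load('w3')
rect(c,(S<40)&(V>165)|(H<28)&(S>120)&(V>120),(285,140,350,210),.076,'socket')
rect(c,(H<28)&(S>120)&(V>120),(285,140,350,210),.076,'cross')
g=(S<60)&(V>165)
n,l,st,ce=cv2.connectedComponentsWithStats(g.astype(np.uint8))
for i in range(1,n):
    if 8<st[i,4]<150 and 240<ce[i][0]<380 and 110<ce[i][1]<245: print('screw',ce[i].round(1),st[i,4],(onz(c,ce[i:i+1],.037)[0,:2]*1000).round(1))
rect(c,(H>60)&(H<90)&(S>80),(240,225,295,300),.060,'roof')
c,im,(H,S,V)=load('w4')
rect(c,(V>150)&(S<70)|(H>35)&(H<130)&(S>80),(228,185,342,268),.026,'tray')
rect(c,(H>100)&(H<130)&(S>150),(322,200,345,270),.077,'plate')
cv2.imwrite('pics/rails.png',im[60:230,80:200])
wh=(V>170)&(S<60)
rect(c,wh,(80,180,190,215),.030,'railL')
rect(c,wh,(80,85,190,115),.030,'railR')
E
```

```text
stand c 519.7 -231.7 size 73.5 68.8 ang 83.4 px [277 172] [358 254]
hub(all) c 520.9 -233.9 size 23.3 26.8 ang 25.2 px [301 208] [330 242]
socket c 669.7 -30.2 size 40.8 40.7 ang 82.8 px [290 150] [344 205]
cross c 666.4 -34.3 size 8.2 17.1 ang 34.8 px [315 164] [329 181]
screw [260.5 126.6] 50 [725.6 -67.1]
screw [364.3 133.1] 56 [629.  -71.1]
screw [343.9 136.9] 95 [647.5 -65.9]
screw [326.  140.2] 10 [663.8 -61.3]
screw [298.  143.5] 10 [689.7 -55.7]
screw [338.7 146.5] 10 [651.3 -56.8]
screw [347.6 155.9] 41 [641.9 -49.1]
screw [354.6 232.6] 30 [625.1  25.1]
screw [297.4 240.8] 93 [682.   39.6]
roof c 708.1 62.4 size 40.1 69.8 ang 2.6 px [247 233] [289 299]
tray c 473.9 146.0 size 103.1 80.9 ang 7.0 px [233 188] [334 263]
plate c 430.0 136.1 size 6.4 49.8 ang 6.5 px [326 209] [333 262]
railL c 634.9 128.4 size 17.4 88.8 ang 86.8 px [ 80 187] [170 211]
railR c 633.2 37.6 size 77.4 16.2 ang 8.8 px [80 88] [162 108]
```

View pics/hub.png

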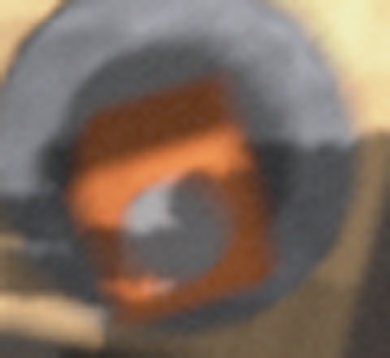

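The hub crop shows the square orange top turned about 15–20° from the image axes, with its near side face visible and a grey screw on top. I'll measure its angle again before grasping it. Now I'll grip the tray's plate.

```bash
python3 -m crank '[{"dx":-0.014,"dy":0.0085,"dz":-0.03,"twist":1.3,"grip":1},{"dx":-0.014,"dy":0.0085,"dz":-0.06,"twist":1.3,"grip":1},{"dx":-0.014,"dy":0.0085,"dz":-0.09,"twist":1.3,"grip":1},{"dx":-0.014,"dy":0.0085,"dz":-0.12,"twist":1.3,"grip":1},{"dx":-0.014,"dy":0.0085,"dz":-0.14,"twist":1.3,"grip":1}]' 
python3 -m crank '[{"dx":0,"dy":0,"dz":-0.02,"twist":0,"grip":1},{"dx":0,"dy":0,"dz":-0.045,"twist":0,"grip":1},{"dx":0,"dy":0,"dz":-0.045,"twist":0,"grip":0.2},{"dx":0,"dy":0,"dz":-0.045,"twist":0,"grip":-0.4},{"dx":0,"dy":0,"dz":-0.045,"twist":0,"grip":-1}]' 20
python3 -m crank '[{"dx":0,"dy":0,"dz":0,"twist":0,"grip":-1},{"dx":0,"dy":0,"dz":0,"twist":0,"grip":-1},{"dx":0,"dy":0,"dz":0,"twist":0,"grip":-1},{"dx":0,"dy":0,"dz":0,"twist":0,"grip":-1},{"dx":0,"dy":0,"dz":0,"twist":0,"grip":-1}]' 20
```

```text
t: 3.68
eef_pos: [0.4301, 0.1353, 0.084]
ee_rot: [3.139, -0.001, -1.451]
force: [0.6, -0.5, -1.0]
width: 0.0875
gripper_force: 0.0
t: 4.1
eef_pos: [0.4314, 0.1364, 0.0423]
ee_rot: [-3.141, -0.0, -1.45]
force: [-0.2, -0.5, -1.0]
width: 0.0729
gripper_force: 0.0
t: 4.52
eef_pos: [0.4307, 0.1365, 0.0421]
ee_rot: [-3.141, 0.001, -1.45]
force: [-0.7, 0.1, -0.4]
width: 0.0399
gripper_force: 0.0
```

```bash
python3 -m crank '[{"dx":0,"dy":0,"dz":0,"twist":0,"grip":-1},{"dx":0,"dy":0,"dz":0,"twist":0,"grip":-1},{"dx":0,"dy":0,"dz":0,"twist":0,"grip":-1},{"dx":0,"dy":0,"dz":0,"twist":0,"grip":-1},{"dx":0,"dy":0,"dz":0,"twist":0,"grip":-1}]' 20
python3 -m crank '[{"dx":0,"dy":0,"dz":0,"twist":0,"grip":-1},{"dx":0,"dy":0,"dz":0,"twist":0,"grip":-1},{"dx":0,"dy":0,"dz":0,"twist":0,"grip":-1},{"dx":0,"dy":0,"dz":0,"twist":0,"grip":-1},{"dx":0,"dy":0,"dz":0,"twist":0,"grip":-1}]' 20
```

```text
t: 4.93
eef_pos: [0.4302, 0.1361, 0.0415]
ee_rot: [3.141, -0.0, -1.45]
force: [-0.3, 1.4, -0.3]
width: 0.0077
gripper_force: 20.0
t: 5.35
eef_pos: [0.4303, 0.1361, 0.0415]
ee_rot: [3.141, -0.0, -1.45]
force: [-2.2, 0.0, 0.2]
width: 0.0077
gripper_force: 20.0
```

Gripped, at a width of 7.7 mm. Sliding the tray to the mouth.

```bash
python3 -m crank '[{"dx":0.002,"dy":-0.004,"dz":0,"twist":0,"grip":-1},{"dx":0.006,"dy":-0.01,"dz":0,"twist":-0.5,"grip":-1},{"dx":0.012,"dy":-0.018,"dz":0,"twist":-1,"grip":-1},{"dx":0.018,"dy":-0.026,"dz":0,"twist":-1.5,"grip":-1},{"dx":0.024,"dy":-0.034,"dz":0,"twist":-2.5,"grip":-1}]' 
python3 -m crank '[{"dx":0.008,"dy":-0.008,"dz":0,"twist":-0.5,"grip":-1},{"dx":0.016,"dy":-0.016,"dz":0,"twist":-1,"grip":-1},{"dx":0.024,"dy":-0.022,"dz":0,"twist":-1.5,"grip":-1},{"dx":0.03,"dy":-0.026,"dz":0,"twist":-2.2,"grip":-1},{"dx":0.034,"dy":-0.027,"dz":0,"twist":-2.2,"grip":-1}]'
python3 - <<'E'
from h import *
im,s=grab('wrist','w5.png');np.save('w5.npy',s,allow_pickle=True);grab('top','top5.png')
t=cv2.imread('pics/top5.png')[195:345,215:335]
cv2.imwrite('pics/v5.png',np.hstack([cv2.resize(cv2.imread('pics/w5.png')[0:480,0:400],(400,480)),cv2.resize(t,(384,480),interpolation=cv2.INTER_CUBIC)]))
E
```

```text
t: 5.77
eef_pos: [0.4552, 0.1012, 0.0415]
ee_rot: [-3.142, -0.0, -1.495]
force: [0.0, 0.5, -1.0]
width: 0.0078
gripper_force: 20.0
t: 6.18
eef_pos: [0.4891, 0.0741, 0.0415]
ee_rot: [3.141, -0.0, -1.534]
force: [-2.6, -0.4, 2.3]
width: 0.0078
gripper_force: 20.0
```

View pics/v5.png

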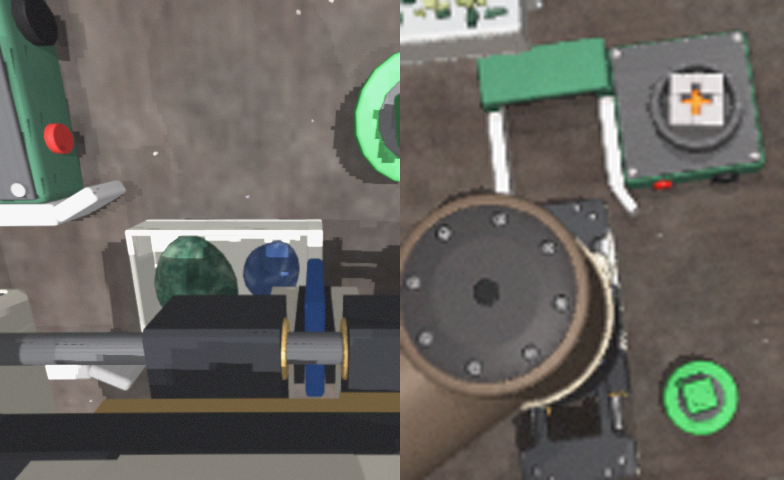

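Left half (w5): the tray's near wall is at rows 221–240, columns 130–320, and the right rail's inner edge is around row 222, columns 0–55. I'll compare the two sides by pixel profile.

Run:
```python
from h import *
c,im,(H,S,V)=load('w5')
g=cv2.cvtColor(im,cv2.COLOR_BGR2GRAY)
for x in (5,25,45): print('rail',x,190,g[190:232,x].tolist())
for x in (160,220,300): print('tray',x,212,g[212:250,x].tolist())
print('front',[ (y,g[y,112:150].tolist()) for y in (240,280)])
```

```text
rail 5 190 [140, 139, 138, 139, 139, 139, 138, 138, 130, 109, 89, 108, 121, 119, 195, 244, 247, 247, 247, 247, 247, 247, 247, 247, 247, 247, 247, 247, 247, 247, 247, 247, 247, 247, 246, 236, 141, 107, 108, 104, 106, 105]
rail 25 190 [158, 168, 168, 151, 126, 99, 82, 94, 118, 111, 115, 133, 128, 131, 207, 245, 247, 247, 247, 247, 247, 247, 247, 247, 247, 247, 247, 247, 247, 247, 247, 247, 247, 247, 246, 215, 131, 107, 107, 106, 107, 104]
rail 45 190 [106, 107, 110, 112, 119, 121, 116, 104, 99, 108, 106, 94, 87, 138, 221, 245, 247, 247, 247, 247, 247, 247, 247, 247, 247, 247, 247, 247, 247, 247, 247, 247, 247, 247, 245, 204, 124, 103, 102, 106, 105, 106]
tray 160 212 [108, 109, 108, 110, 108, 111, 120, 169, 220, 190, 172, 173, 173, 172, 172, 174, 169, 172, 243, 247, 247, 247, 247, 246, 247, 247, 247, 247, 247, 247, 247, 247, 247, 247, 247, 247, 247, 247]
tray 220 212 [117, 114, 114, 111, 113, 109, 117, 166, 212, 185, 167, 170, 171, 172, 170, 172, 176, 188, 244, 247, 247, 247, 246, 242, 247, 247, 247, 247, 222, 170, 163, 163, 163, 163, 162, 163, 163, 159]
tray 300 212 [105, 105, 109, 108, 101, 104, 109, 156, 221, 196, 173, 173, 170, 173, 173, 171, 173, 180, 239, 247, 247, 247, 245, 229, 199, 185, 184, 183, 169, 164, 165, 164, 164, 165, 167, 165, 165, 166]
front [(240, [119, 120, 122, 125, 123, 123, 125, 124, 117, 86, 84, 83, 87, 109, 208, 247, 247, 247, 247, 246, 210, 178, 169, 173, 169, 166, 168, 171, 171, 168, 166, 169, 168, 167, 166, 168, 165, 167]), (280, [80, 80, 77, 79, 79, 79, 79, 81, 81, 83, 81, 80, 86, 85, 81, 83, 81, 85, 80, 82, 102, 176, 214, 215, 214, 190, 162, 143, 138, 138, 138, 136, 136, 139, 137, 139, 137, 138])]
```

Run:
```python
from h import *
c,im,_=load('w5')
r=onz(c,[[5,226.0],[25,225.7],[45,225.4]],.030)*1000; t=onz(c,[[160,229.7],[220,229.7],[300,229.8]],.026)*1000
f=onz(c,[[125.5,240]],.026)*1000
a=np.radians(2.35);ex=np.array([np.cos(a),np.sin(a)]);ey=np.array([-ex[1],ex[0]])
for n,P in(('rail',r),('tray',t),('front',f)): print(n,P[:,:2].round(1).tolist(),'along',(P[:,:2]@ex).round(1),'lat',(P[:,:2]@ey).round(2))
print('eef',arm.get_state()['eef_pos'],arm.get_state()['ee_rot'])
```

```text
rail [[641.6, 44.5], [632.0, 44.0], [622.4, 43.5]] along [642.9 633.3 623.7] lat [18.2  18.09 17.98]
tray [[568.7, 44.9], [538.6, 43.8], [498.2, 42.4]] along [570.1 539.9 499.5] lat [21.49 21.66 21.93]
front [[586.6, 50.9]] along [588.2] lat [26.81]
eef [0.48927368 0.07486408 0.04148159] [-3.14130665e+00 -6.55751689e-05 -1.53289080e+00]
```

The tray sits 1.5 mm left of the bay's centre line, with about 130 mm left to go. Correcting that and sliding in.

```bash
python3 -m crank '[{"dx":0.004,"dy":-0.0015,"dz":0,"twist":0.3,"grip":-1},{"dx":0.014,"dy":-0.001,"dz":0,"twist":0.3,"grip":-1},{"dx":0.026,"dy":-0.0006,"dz":0,"twist":0.3,"grip":-1},{"dx":0.038,"dy":-0.0001,"dz":0,"twist":0.3,"grip":-1},{"dx":0.05,"dy":0.0004,"dz":0,"twist":0.3,"grip":-1}]' 
python3 -m crank '[{"dx":0.012,"dy":0.0005,"dz":0,"twist":0,"grip":-1},{"dx":0.024,"dy":0.001,"dz":0,"twist":0,"grip":-1},{"dx":0.036,"dy":0.0015,"dz":0,"twist":0,"grip":-1},{"dx":0.048,"dy":0.002,"dz":0,"twist":0,"grip":-1},{"dx":0.06,"dy":0.0025,"dz":0,"twist":0,"grip":-1}]' 
python3 -m crank '[{"dx":0.003,"dy":0.0001,"dz":0,"twist":0,"grip":-1},{"dx":0.006,"dy":0.0002,"dz":0,"twist":0,"grip":-1},{"dx":0.009,"dy":0.0003,"dz":0,"twist":0,"grip":-1},{"dx":0.012,"dy":0.0005,"dz":0,"twist":0,"grip":-1},{"dx":0.014,"dy":0.0006,"dz":0,"twist":0,"grip":-1}]'
```

```text
t: 6.7
eef_pos: [0.5389, 0.0759, 0.0415]
ee_rot: [3.141, -0.0, -1.525]
force: [-1.0, 0.7, 0.4]
width: 0.0079
gripper_force: 20.0
t: 7.12
eef_pos: [0.5988, 0.0784, 0.0415]
ee_rot: [3.141, -0.0, -1.525]
force: [-3.2, 0.1, 1.2]
width: 0.0076
gripper_force: 20.0
t: 7.53
eef_pos: [0.6124, 0.0788, 0.0415]
ee_rot: [-3.142, 0.0, -1.526]
force: [-1.8, 0.1, 0.5]
width: 0.0079
gripper_force: 20.0
```

```bash
for i in 1; do python3 -m crank '[{"dx":0.001,"dy":0,"dz":0,"twist":0,"grip":-1},{"dx":0.002,"dy":0.0001,"dz":0,"twist":0,"grip":-1},{"dx":0.003,"dy":0.0001,"dz":0,"twist":0,"grip":-1},{"dx":0.004,"dy":0.0002,"dz":0,"twist":0,"grip":-1},{"dx":0.005,"dy":0.0002,"dz":0,"twist":0,"grip":-1}]'; python3 -m crank '[{"dx":0.0005,"dy":0,"dz":0,"twist":0,"grip":-1},{"dx":0.001,"dy":0,"dz":0,"twist":0,"grip":-1},{"dx":0.0015,"dy":0,"dz":0,"twist":0,"grip":-1},{"dx":0.002,"dy":0.0001,"dz":0,"twist":0,"grip":-1},{"dx":0.002,"dy":0.0001,"dz":0,"twist":0,"grip":-1}]'; done
```

```text
t: 7.95
eef_pos: [0.6175, 0.0789, 0.0415]
ee_rot: [3.142, 0.0, -1.527]
force: [-1.6, 0.6, -0.3]
width: 0.0082
gripper_force: 20.0
t: 8.37
eef_pos: [0.6184, 0.0789, 0.0416]
ee_rot: [3.14, -0.0, -1.527]
force: [-5.7, 1.0, 4.1]
width: 0.0083
gripper_force: 20.0
```

```bash
python3 -m crank '[{"dx":0.001,"dy":0,"dz":0,"twist":0,"grip":-1},{"dx":0.001,"dy":0,"dz":0,"twist":0,"grip":-1},{"dx":0.002,"dy":0,"dz":0,"twist":0,"grip":-1},{"dx":0.002,"dy":0,"dz":0,"twist":0,"grip":-1},{"dx":0.002,"dy":0,"dz":0,"twist":0,"grip":-1}]'
python3 -c "
from h import *
im,s=grab('wrist','w6.png');np.save('w6.npy',s,allow_pickle=True);cv2.imwrite('pics/w6c.png',cv2.imread('pics/w6.png')[0:420,0:400])"
```

```text
t: 8.78
eef_pos: [0.6184, 0.0789, 0.0416]
ee_rot: [3.137, -0.0, -1.527]
force: [-14.6, 4.1, 11.4]
width: 0.0082
gripper_force: 20.0
```

View pics/w6c.png

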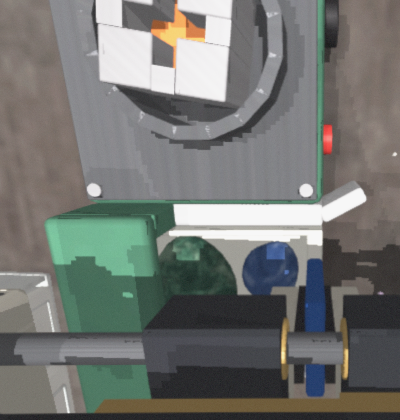

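The tray has bottomed against the stop at −14.6 N. The view shows both stones inside, at (200,270) and (272,268). Relaxing the push, opening partly and lifting clear.

```bash
python3 -m crank '[{"dx":-0.001,"dy":0,"dz":0,"twist":0,"grip":-1},{"dx":-0.0025,"dy":0,"dz":0,"twist":0,"grip":-1},{"dx":-0.0025,"dy":0,"dz":0,"twist":0,"grip":-0.2},{"dx":-0.0025,"dy":0,"dz":0,"twist":0,"grip":-0.2},{"dx":-0.0025,"dy":0,"dz":0,"twist":0,"grip":-0.2}]'
python3 -m crank '[{"dx":0,"dy":0,"dz":0,"twist":0,"grip":-0.2},{"dx":0,"dy":0,"dz":0,"twist":0,"grip":-0.2},{"dx":0,"dy":0,"dz":0.01,"twist":0,"grip":-0.2},{"dx":0,"dy":0,"dz":0.03,"twist":0,"grip":-0.2},{"dx":0,"dy":0,"dz":0.06,"twist":0,"grip":-0.2}]'
python3 -m crank '[{"dx":0,"dy":0,"dz":0.04,"twist":0,"grip":-0.2},{"dx":0,"dy":0,"dz":0.08,"twist":0,"grip":-0.2},{"dx":0,"dy":0,"dz":0.115,"twist":0,"grip":-0.2},{"dx":0,"dy":0,"dz":0.115,"twist":0,"grip":0.5},{"dx":0,"dy":0,"dz":0.115,"twist":0,"grip":1}]'
python3 - <<'E'
from h import *
im,s=grab('wrist','w7.png');np.save('w7.npy',s,allow_pickle=True)
c,im,(H,S,V)=load('w7')
rect(c,(H>100)&(H<130)&(S>150),(280,180,400,400),.077,'plate')
rect(c,(S<40)&(V>165)|(H<28)&(S>120)&(V>120),(150,0,400,190),.076,'socket?')
c,im,_=load('w2')
P=onz(c,np.array([[75,190],[238,125],[270,275],[110,320]])/6.5+[290,195],.092)*1000
print(P[:,:2].round(1),P.mean(0)[:2])
for i in range(4): d=P[(i+1)%4]-P[i]; print(np.degrees(np.arctan2(d[1],d[0])).round(1),np.hypot(*d[:2]).round(1))
E
```

```text
t: 9.25
eef_pos: [0.6197, 0.0792, 0.0417]
ee_rot: [-3.14, 0.0, -1.526]
force: [0.5, -0.0, 0.1]
width: 0.0227
gripper_force: 0.0
t: 9.67
eef_pos: [0.6174, 0.0784, 0.1003]
ee_rot: [3.137, -0.001, -1.527]
force: [0.8, 0.1, -0.1]
width: 0.035
gripper_force: 0.0
t: 10.08
eef_pos: [0.6203, 0.0794, 0.2205]
ee_rot: [-3.136, 0.002, -1.526]
force: [-0.7, 0.4, -0.6]
width: 0.0433
gripper_force: 0.0
plate c 618.1 79.0 size 6.1 48.8 ang 2.5 px [315 199] [322 253]
socket? c 669.2 -31.1 size 42.0 40.9 ang 83.6 px [233  54] [288 119]
[[ 532.9 -233.7]
 [ 512.7 -244.6]
 [ 506.2 -224.9]
 [ 526.6 -216.5]] [ 519.60824427 -229.9239671 ]
-151.7 22.9
108.4 20.7
22.4 22.1
-69.9 18.3
```

The plate is at (618,79) with yaw 2.5°, so the tray stayed in after release. The socket is at about −6.8° mod 90. Moving to the head, aligned to its roughly 21° yaw, and looking again.

```bash
python3 -m crank '[{"dx":-0.01,"dy":-0.034,"dz":0,"twist":2,"grip":1},{"dx":-0.02,"dy":-0.068,"dz":0,"twist":4,"grip":1},{"dx":-0.03,"dy":-0.1,"dz":0,"twist":6,"grip":1},{"dx":-0.04,"dy":-0.135,"dz":0,"twist":8,"grip":1},{"dx":-0.05,"dy":-0.165,"dz":0,"twist":10,"grip":1}]'  >/dev/null
python3 -m crank '[{"dx":-0.01,"dy":-0.034,"dz":0,"twist":2,"grip":1},{"dx":-0.02,"dy":-0.068,"dz":0,"twist":4,"grip":1},{"dx":-0.03,"dy":-0.1,"dz":0,"twist":6,"grip":1},{"dx":-0.05,"dy":-0.145,"dz":-0.02,"twist":8.5,"grip":1},{"dx":-0.05,"dy":-0.145,"dz":-0.02,"twist":8.5,"grip":1}]'
python3 - <<'E'
from h import *
im,s=grab('wrist','w8.png');np.save('w8.npy',s,allow_pickle=True)
c,im,(H,S,V)=load('w8'); print(s['eef_pos'],np.degrees(s['ee_rot']))
p=proj(c,[.5195,-.231,.092])[0].astype(int);print(p)
x,y=p; a,b=x-50,y-45
cv2.imwrite('pics/hub2.png',cv2.resize(im[b:b+90,a:a+100],(600,540),interpolation=cv2.INTER_CUBIC)); print(a,b)
rect(c,(H<14)&(S>150)&(V>60),(a,b,a+100,b+90),.092,'hub')
E
```

```text
t: 10.97
eef_pos: [0.5154, -0.2338, 0.1938]
ee_rot: [3.138, 0.003, -1.204]
force: [-0.9, 0.9, -1.4]
width: 0.0878
gripper_force: 0.0
[ 0.51542712 -0.23383571  0.19382526] [ 1.79777537e+02  1.43597732e-01 -6.89730566e+01]
[308 242]
258 197
hub c 520.2 -236.5 size 20.7 29.3 ang 21.4 px [297 217] [324 254]
```

View pics/hub2.png

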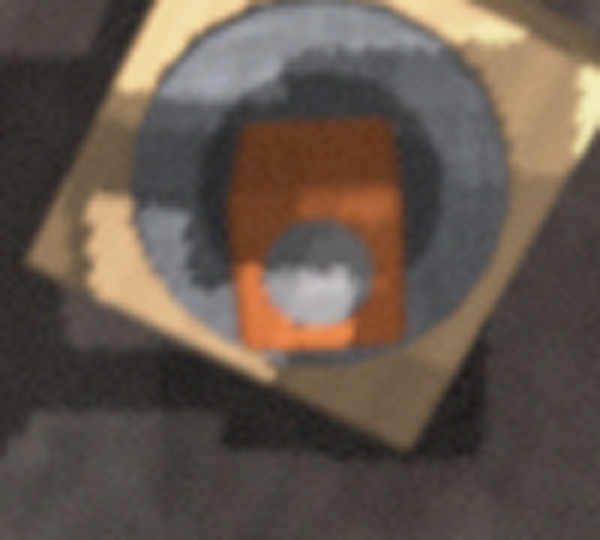

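The close view shows the hub's top face centred at crop (320,267), i.e. full-frame (311.3,241.5), and square to the gripper within about 3°. The disc centre is at (311.3,228).

```bash
python3 - <<'E'
from h import *
c,im,_=load('w8')
print(onz(c,[[311.3,241.5]],.092)*1000, onz(c,[[311.5,228]],.052)*1000)
P=onz(c,np.array([[232,190],[402,180],[405,345],[243,350]])/6+[258,197],.092)*1000
for i in range(4): d=P[(i+1)%4]-P[i]; print(np.degrees(np.arctan2(d[1],d[0])).round(1),np.hypot(*d[:2]).round(1))
E
python3 -m crank '[{"dx":0,"dy":0,"dz":-0.03,"twist":0,"grip":1},{"dx":0,"dy":0,"dz":-0.06,"twist":0,"grip":1},{"dx":0,"dy":0,"dz":-0.08,"twist":0,"grip":1},{"dx":0,"dy":0,"dz":-0.08,"twist":0,"grip":1},{"dx":0,"dy":0,"dz":-0.08,"twist":0,"grip":1}]'
```

```text
[[ 517.96883375 -232.50040628   92.        ]] [[ 517.94578644 -232.58974955   52.        ]]
-155.6 21.5
112.5 22.0
22.8 20.9
-66.1 21.4
t: 11.43
eef_pos: [0.518, -0.2308, 0.1153]
ee_rot: [3.138, 0.002, -1.204]
force: [1.0, -0.1, 0.3]
width: 0.0876
gripper_force: 0.0
```

```bash
python3 -m crank '[{"dx":0,"dy":-0.0017,"dz":-0.02,"twist":2,"grip":1},{"dx":0,"dy":-0.0017,"dz":-0.04,"twist":2,"grip":1},{"dx":0,"dy":-0.0017,"dz":-0.056,"twist":2,"grip":1},{"dx":0,"dy":-0.0017,"dz":-0.056,"twist":2,"grip":0},{"dx":0,"dy":-0.0017,"dz":-0.056,"twist":2,"grip":-1}]' 40
python3 -m crank '[{"dx":0,"dy":0,"dz":0,"twist":0,"grip":-1},{"dx":0,"dy":0,"dz":0,"twist":0,"grip":-1},{"dx":0,"dy":0,"dz":0,"twist":0,"grip":-1},{"dx":0,"dy":0,"dz":0,"twist":0,"grip":-1},{"dx":0,"dy":0,"dz":0,"twist":0,"grip":-1}]' 40
python3 -m crank '[{"dx":0,"dy":0,"dz":0,"twist":0,"grip":-1},{"dx":0,"dy":0,"dz":0,"twist":0,"grip":-1},{"dx":0,"dy":0,"dz":0,"twist":0,"grip":-1},{"dx":0,"dy":0,"dz":0,"twist":0,"grip":-1},{"dx":0,"dy":0,"dz":0,"twist":0,"grip":-1}]' 40
python3 -m crank '[{"dx":0,"dy":0,"dz":0,"twist":0,"grip":-1},{"dx":0,"dy":0,"dz":0,"twist":0,"grip":-1},{"dx":0,"dy":0,"dz":0,"twist":0,"grip":-1},{"dx":0,"dy":0,"dz":0,"twist":0,"grip":-1},{"dx":0,"dy":0,"dz":0,"twist":0,"grip":-1}]' 40
```

```text
t: 11.85
eef_pos: [0.5195, -0.2327, 0.0615]
ee_rot: [3.141, -0.0, -1.168]
force: [-0.8, 0.4, 0.3]
width: 0.0794
gripper_force: 0.0
t: 12.27
eef_pos: [0.5193, -0.2327, 0.0612]
ee_rot: [-3.141, -0.0, -1.169]
force: [-0.2, 0.3, -0.1]
width: 0.0463
gripper_force: 0.0
t: 12.68
eef_pos: [0.5188, -0.2327, 0.0605]
ee_rot: [3.141, 0.0, -1.169]
force: [-0.0, -0.2, 1.3]
width: 0.0218
gripper_force: 40.0
t: 13.1
eef_pos: [0.5188, -0.2327, 0.0605]
ee_rot: [3.141, 0.0, -1.169]
force: [-0.5, -1.0, -0.6]
width: 0.0219
gripper_force: 40.0
```

Gripped: width 22 mm, TCP 18.5 mm above the head's origin. Lifting and going to a spot where the camera is right above the socket.

```bash
python3 -m crank '[{"dx":0,"dy":0,"dz":0.015,"twist":0,"grip":-1},{"dx":0,"dy":0,"dz":0.045,"twist":0,"grip":-1},{"dx":0,"dy":0,"dz":0.08,"twist":0,"grip":-1},{"dx":0,"dy":0,"dz":0.12,"twist":0,"grip":-1},{"dx":0,"dy":0,"dz":0.16,"twist":0,"grip":-1}]' 
python3 -m crank '[{"dx":0.015,"dy":0.028,"dz":0,"twist":-3,"grip":-1},{"dx":0.03,"dy":0.056,"dz":0,"twist":-6,"grip":-1},{"dx":0.045,"dy":0.084,"dz":0,"twist":-9,"grip":-1},{"dx":0.06,"dy":0.112,"dz":0,"twist":-12,"grip":-1},{"dx":0.075,"dy":0.14,"dz":0,"twist":-15,"grip":-1}]' >/dev/null
python3 -m crank '[{"dx":0.015,"dy":0.028,"dz":0,"twist":-3,"grip":-1},{"dx":0.03,"dy":0.056,"dz":0,"twist":-6,"grip":-1},{"dx":0.045,"dy":0.084,"dz":0,"twist":-9,"grip":-1},{"dx":0.06,"dy":0.112,"dz":0,"twist":-12,"grip":-1},{"dx":0.075,"dy":0.14,"dz":0,"twist":-15,"grip":-1}]' 
python3 -m crank '[{"dx":0,"dy":0,"dz":0,"twist":0,"grip":-1},{"dx":0,"dy":0,"dz":0,"twist":0,"grip":-1},{"dx":0,"dy":0,"dz":0,"twist":0,"grip":-1},{"dx":0,"dy":0,"dz":0,"twist":0,"grip":-1},{"dx":0,"dy":0,"dz":0,"twist":0,"grip":-1}]'
python3 - <<'E'
from h import *
im,s=grab('wrist','w9.png');np.save('w9.npy',s,allow_pickle=True)
c,im,(H,S,V)=load('w9'); print(s['eef_pos'],np.degrees(s['ee_rot']))
p=proj(c,[.6695,-.0306,.076])[0].astype(int);x,y=p;print(p)
rect(c,(S<40)&(V>165)|(H<28)&(S>120)&(V>120),(x-45,y-45,x+45,y+45),.076,'socket')
w=np.ones((480,640,3),np.uint8); cv2.imwrite('pics/w9c.png',im)
E
```

```text
t: 13.52
eef_pos: [0.5183, -0.2324, 0.2217]
ee_rot: [3.141, 0.001, -1.169]
force: [1.0, -0.1, -1.3]
width: 0.0219
gripper_force: 40.0
t: 14.35
eef_pos: [0.6694, 0.049, 0.2201]
ee_rot: [3.141, 0.0, -1.695]
force: [0.0, -0.5, -2.1]
width: 0.0217
gripper_force: 40.0
t: 14.77
eef_pos: [0.6686, 0.0464, 0.2207]
ee_rot: [-3.142, 0.0, -1.693]
force: [0.4, 0.0, -0.9]
width: 0.0217
gripper_force: 40.0
[0.66861415 0.04641009 0.22074998] [-1.79996681e+02  3.99742503e-03 -9.70076081e+01]
[302 136]
socket c 670.4 -29.9 size 44.5 42.4 ang 80.6 px [275 108] [327 164]
```

View pics/w9.png

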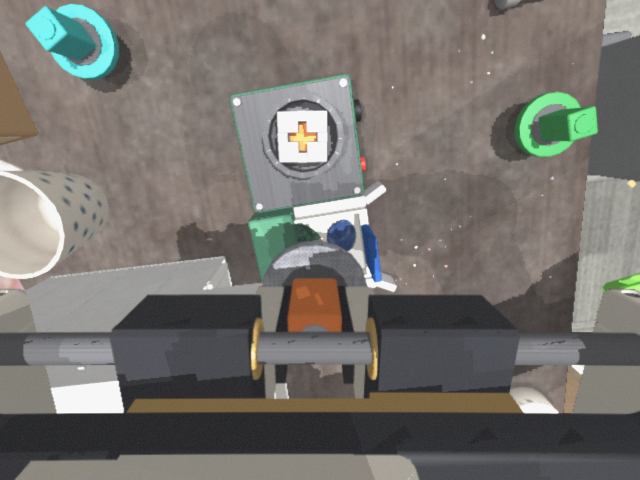

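The head is held level, with its hub at (315,305). The socket square is at (302,136), almost square to the image axes. The last contour took in some of the bright ring, so I'll re-measure with a cleaner mask.

Run:
```python
from h import *
c,im,(H,S,V)=load('w9')
for th in(200,225,240):
    m=((S<40)&(V>th)|(H<28)&(S>100)&(V>80)).astype(np.uint8)
    m=cv2.morphologyEx(cv2.morphologyEx(m,cv2.MORPH_CLOSE,np.ones((5,5))),cv2.MORPH_OPEN,np.ones((15,15)))
    rect(c,m,(260,95,345,180),.076,f'sq{th}')
m=((H<28)&(S>100)&(V>80)).astype(np.uint8)
ys,xs=np.nonzero(m[105:170,270:335]); P=onz(c,np.c_[xs+270,ys+105],.060)[:,:2]*1000
print('orange',P.mean(0),np.ptp(P,0))
g=cv2.cvtColor(im,cv2.COLOR_BGR2GRAY)
for y in(120,150):print(y,g[y,270:335].tolist())
for x in(285,318):print(x,g[102:172,x].tolist())
```

```text
sq200 c 669.7 -30.4 size 39.0 39.6 ang 83.0 px [278 111] [326 161]
sq225 c 669.6 -30.4 size 39.0 39.5 ang 83.0 px [278 111] [326 161]
sq240 c 669.5 -30.4 size 39.1 38.8 ang 83.5 px [278 111] [326 161]
orange [669.86652859 -30.21027163] [23.11828924 22.50942121]
120 [156, 115, 71, 62, 81, 109, 126, 199, 244, 246, 247, 247, 247, 247, 247, 247, 247, 247, 247, 247, 247, 247, 247, 247, 247, 247, 246, 246, 246, 247, 247, 247, 247, 247, 247, 247, 246, 246, 247, 247, 247, 247, 247, 247, 247, 247, 247, 247, 247, 247, 247, 247, 247, 247, 247, 247, 245, 128, 70, 68, 71, 65, 67, 89, 140]
150 [180, 122, 85, 77, 91, 93, 69, 88, 181, 241, 246, 246, 246, 246, 246, 246, 246, 246, 246, 246, 246, 246, 246, 246, 246, 246, 246, 244, 219, 157, 160, 166, 180, 177, 176, 161, 148, 217, 246, 246, 246, 247, 247, 247, 247, 246, 246, 247, 247, 247, 246, 246, 246, 246, 246, 246, 240, 151, 129, 131, 127, 111, 73, 64, 88]
285 [167, 159, 138, 77, 60, 63, 65, 74, 100, 199, 247, 247, 247, 247, 247, 247, 247, 247, 247, 247, 247, 247, 247, 247, 246, 246, 246, 246, 246, 246, 238, 246, 247, 247, 247, 246, 246, 247, 247, 246, 245, 246, 246, 246, 246, 246, 246, 246, 246, 247, 246, 246, 246, 246, 246, 245, 246, 245, 245, 240, 155, 75, 59, 69, 102, 138, 153, 156, 156, 159]
318 [217, 129, 78, 79, 91, 96, 95, 97, 160, 246, 247, 247, 247, 247, 247, 247, 247, 247, 247, 247, 247, 247, 247, 247, 247, 247, 247, 247, 247, 245, 234, 242, 244, 244, 244, 243, 243, 243, 242, 226, 245, 247, 247, 247, 247, 247, 247, 247, 247, 246, 246, 247, 247, 246, 246, 246, 246, 245, 245, 216, 127, 92, 94, 116, 89, 81, 120, 146, 155, 159]
```

```bash
python3 -m crank '[{"dx":0.0011,"dy":-0.02,"dz":0,"twist":0,"grip":-1},{"dx":0.0011,"dy":-0.05,"dz":0,"twist":0,"grip":-1},{"dx":0.0011,"dy":-0.077,"dz":-0.02,"twist":0,"grip":-1},{"dx":0.0011,"dy":-0.077,"dz":-0.05,"twist":0,"grip":-1},{"dx":0.0011,"dy":-0.077,"dz":-0.085,"twist":0,"grip":-1}]' 
python3 -m crank '[{"dx":0,"dy":0,"dz":0,"twist":0,"grip":-1},{"dx":0,"dy":0,"dz":0,"twist":0,"grip":-1},{"dx":0,"dy":0,"dz":0,"twist":0,"grip":-1},{"dx":0,"dy":0,"dz":0,"twist":0,"grip":-1},{"dx":0,"dy":0,"dz":0,"twist":0,"grip":-1}]'
python3 - <<'E'
from h import *
im,s=grab('wrist','w10.png');np.save('w10.npy',s,allow_pickle=True);c=cam('wrist',s)
print(s['eef_pos'],np.degrees(s['ee_rot']))
# disc top arc: fit circle at its height
g=cv2.cvtColor(im,cv2.COLOR_RGB2HSV); z=s['eef_pos'][2]-.0085
for r in (.028,):
    a=np.radians(np.arange(0,360,10)); P=s['eef_pos']+np.c_[r*np.cos(a),r*np.sin(a),0*a]; P[:,2]=z
    q=proj(c,P); b=cv2.cvtColor(im,cv2.COLOR_RGB2BGR)
    cv2.polylines(b,[np.int32(q)],True,(0,0,255),1)
cv2.imwrite('pics/w10c.png',cv2.resize(b[150:330,200:440],(800,600),interpolation=cv2.INTER_CUBIC))
E
```

```text
t: 15.23
eef_pos: [0.6711, -0.032, 0.1373]
ee_rot: [-3.137, 0.001, -1.695]
force: [0.5, 0.3, -1.4]
width: 0.0217
gripper_force: 40.0
t: 15.65
eef_pos: [0.6714, -0.0292, 0.1381]
ee_rot: [-3.138, 0.001, -1.692]
force: [0.6, -0.8, -1.4]
width: 0.0217
gripper_force: 40.0
[ 0.67137776 -0.02924273  0.13809485] [-1.79792791e+02  5.33327615e-02 -9.69272094e+01]
```

View pics/w10c.png

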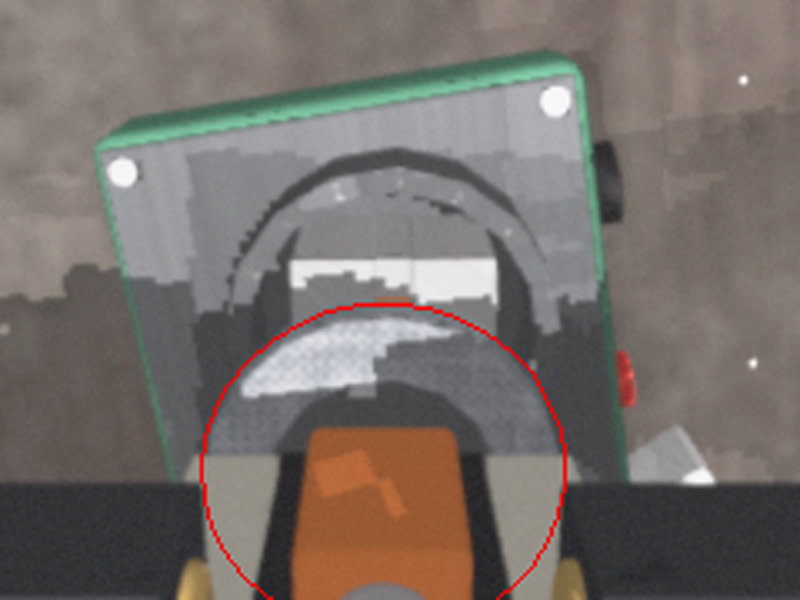

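The disc's arc shows the head centred on the fingers sideways and about 1 mm toward +y of the TCP. The socket is straight below, aligned with it. Correcting, then descending in steps.

```bash
python3 -m crank '[{"dx":-0.0018,"dy":-0.0019,"dz":-0.003,"twist":0,"grip":-1},{"dx":-0.0018,"dy":-0.0019,"dz":-0.006,"twist":0,"grip":-1},{"dx":-0.0018,"dy":-0.0019,"dz":-0.006,"twist":0,"grip":-1},{"dx":-0.0018,"dy":-0.0019,"dz":-0.006,"twist":0,"grip":-1},{"dx":-0.0018,"dy":-0.0019,"dz":-0.006,"twist":0,"grip":-1}]' 
python3 -m crank '[{"dx":0,"dy":0,"dz":0,"twist":0,"grip":-1},{"dx":0,"dy":0,"dz":0,"twist":0,"grip":-1},{"dx":0,"dy":0,"dz":0,"twist":0,"grip":-1},{"dx":0,"dy":0,"dz":0,"twist":0,"grip":-1},{"dx":0,"dy":0,"dz":0,"twist":0,"grip":-1}]'
```

```text
t: 16.12
eef_pos: [0.6683, -0.0316, 0.1295]
ee_rot: [3.141, -0.0, -1.692]
force: [-0.1, -0.6, -0.6]
width: 0.0218
gripper_force: 40.0
t: 16.53
eef_pos: [0.6683, -0.0315, 0.1296]
ee_rot: [3.142, 0.0, -1.692]
force: [-0.5, 1.0, -1.6]
width: 0.0212
gripper_force: 40.0
```

```bash
python3 -m crank '[{"dx":0.0013,"dy":0.0004,"dz":0,"twist":0,"grip":-1},{"dx":0.0013,"dy":0.0004,"dz":0,"twist":0,"grip":-1},{"dx":0.0013,"dy":0.0004,"dz":0,"twist":0,"grip":-1},{"dx":0.0013,"dy":0.0004,"dz":0,"twist":0,"grip":-1},{"dx":0.0013,"dy":0.0004,"dz":0,"twist":0,"grip":-1}]' 
python3 -m crank '[{"dx":0,"dy":0,"dz":-0.002,"twist":0,"grip":-1},{"dx":0,"dy":0,"dz":-0.004,"twist":0,"grip":-1},{"dx":0,"dy":0,"dz":-0.006,"twist":0,"grip":-1},{"dx":0,"dy":0,"dz":-0.007,"twist":0,"grip":-1},{"dx":0,"dy":0,"dz":-0.008,"twist":0,"grip":-1}]'
```

```text
t: 16.95
eef_pos: [0.6695, -0.0312, 0.1295]
ee_rot: [3.142, -0.0, -1.692]
force: [-0.5, -0.4, -1.7]
width: 0.0219
gripper_force: 40.0
t: 17.37
eef_pos: [0.6694, -0.0312, 0.1212]
ee_rot: [3.141, -0.0, -1.692]
force: [0.6, -0.6, -1.5]
width: 0.0218
gripper_force: 40.0
```

```bash
python3 -m crank '[{"dx":0,"dy":0,"dz":-0.0015,"twist":0,"grip":-1},{"dx":0,"dy":0,"dz":-0.003,"twist":0,"grip":-1},{"dx":0,"dy":0,"dz":-0.0045,"twist":0,"grip":-1},{"dx":0,"dy":0,"dz":-0.006,"twist":0,"grip":-1},{"dx":0,"dy":0,"dz":-0.006,"twist":0,"grip":-1}]'
```

```text
t: 17.78
eef_pos: [0.6694, -0.0312, 0.1151]
ee_rot: [3.141, -0.0, -1.692]
force: [-1.5, -0.2, -0.3]
width: 0.0216
gripper_force: 40.0
```

The splines are meshed, 9 mm in with no contact force. Pressing on against the plunger.

```bash
python3 -m crank '[{"dx":0,"dy":0,"dz":-0.002,"twist":0,"grip":-1},{"dx":0,"dy":0,"dz":-0.004,"twist":0,"grip":-1},{"dx":0,"dy":0,"dz":-0.006,"twist":0,"grip":-1},{"dx":0,"dy":0,"dz":-0.008,"twist":0,"grip":-1},{"dx":0,"dy":0,"dz":-0.01,"twist":0,"grip":-1}]' 
python3 -m crank '[{"dx":0,"dy":0,"dz":-0.002,"twist":0,"grip":-1},{"dx":0,"dy":0,"dz":-0.004,"twist":0,"grip":-1},{"dx":0,"dy":0,"dz":-0.006,"twist":0,"grip":-1},{"dx":0,"dy":0,"dz":-0.008,"twist":0,"grip":-1},{"dx":0,"dy":0,"dz":-0.009,"twist":0,"grip":-1}]' 
python3 -m crank '[{"dx":0,"dy":0,"dz":-0.0005,"twist":0,"grip":-1},{"dx":0,"dy":0,"dz":-0.001,"twist":0,"grip":-1},{"dx":0,"dy":0,"dz":-0.0015,"twist":0,"grip":-1},{"dx":0,"dy":0,"dz":-0.002,"twist":0,"grip":-1},{"dx":0,"dy":0,"dz":-0.002,"twist":0,"grip":-1}]'
```

```text
t: 18.2
eef_pos: [0.6696, -0.0312, 0.1055]
ee_rot: [3.142, -0.0, -1.692]
force: [-1.4, 1.0, 2.2]
width: 0.0219
gripper_force: 40.0
t: 18.62
eef_pos: [0.6696, -0.0311, 0.0968]
ee_rot: [-3.141, -0.0, -1.692]
force: [-3.1, 0.8, 6.8]
width: 0.0217
gripper_force: 40.0
t: 19.03
eef_pos: [0.6696, -0.0312, 0.0952]
ee_rot: [-3.141, -0.0, -1.692]
force: [-2.9, 0.1, 6.8]
width: 0.0221
gripper_force: 40.0
```

```bash
python3 -m crank '[{"dx":0,"dy":0,"dz":-0.0005,"twist":0,"grip":-1},{"dx":0,"dy":0,"dz":-0.001,"twist":0,"grip":-1},{"dx":0,"dy":0,"dz":-0.0015,"twist":0,"grip":-1},{"dx":0,"dy":0,"dz":-0.002,"twist":0,"grip":-1},{"dx":0,"dy":0,"dz":-0.002,"twist":0,"grip":-1}]'
python3 -m crank '[{"dx":0,"dy":0,"dz":-0.0005,"twist":0,"grip":-1},{"dx":0,"dy":0,"dz":-0.001,"twist":0,"grip":-1},{"dx":0,"dy":0,"dz":-0.001,"twist":0,"grip":-1},{"dx":0,"dy":0,"dz":-0.001,"twist":0,"grip":-1},{"dx":0,"dy":0,"dz":-0.001,"twist":0,"grip":-1}]'
```

```text
t: 19.45
eef_pos: [0.6697, -0.0312, 0.0945]
ee_rot: [-3.141, -0.0, -1.692]
force: [-7.0, 0.9, 14.6]
width: 0.0217
gripper_force: 40.0
t: 19.87
eef_pos: [0.6697, -0.0312, 0.0945]
ee_rot: [-3.14, -0.0, -1.692]
force: [-9.4, 1.3, 21.4]
width: 0.0215
gripper_force: 40.0
```

The head is home: TCP z stopped at 94.5 mm, exactly as predicted, with a 21 N press and a firm grip. Nothing has touched the tray since I checked it, so I'm handing in.

```bash
python3 -c "
from station import arm
print(arm.job_done())"
```

```text
the job is handed in; nothing more can be done
None
```

The job is handed in at about 20 s: the tray is against the back stop with both stones in it, and the head is meshed, fully home and still gripped and pressed down at about 21 N; I viewed 12 pictures, two over the limit of 10, and made no last visual check before handing in.

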